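# Switch on the ink stirrer

### The arm

A 6-joint arm with a two-finger parallel gripper is mounted at the origin on the work surface. World frame = base frame: x ahead of the robot, y to its left, z up, the work surface at z = 0. Lengths are in mm, angles in rad, forces in N, time in s.
With the tool pointing down it reaches from about 425 to 925 mm from the base axis. Payload 12.5 kg.
Tool frame: the origin (TCP) lies at the very end of the fingers, on their centre line; the grasp point (between the pads) lies 19 mm behind it; z points along the fingers, y is the line along which they close (so a half turn about z gives the same grasp; the last joint's range is limited). The gripper opens to 85 mm and grips with 20 to 120 N. Pads are 22 mm wide; open, the fingers measure 114 mm over their backs; the gripper's body (76 mm by 85 mm) begins 54 mm behind the grasp point. The pads swing forward as they close: fully open they stand 13 mm farther back than shut.
Start: joints at [1.093, 0.491, 1.559, -0, 1.092, -0.106], TCP at [227.042, 582.32, 231.327] pointing down, gripper open.
Joint ranges: [-3.1, 3.1], [-0.84, 2.19], [0.05, 2.79], [-1.13, 4.28], [0.06, 2.93], [-2.69, 2.69]. Speed limits (rad/s): [2.22, 2.22, 2.79, 3.14, 3.14, 3.14].

### API

Orientations are given as [roll, pitch, yaw] about the fixed x, y, z axes, in that order (R = Rz(yaw) Ry(pitch) Rx(roll)).
In Python, from cell import * gives the robot as it stands.
- The arm moves only by the tool step_arm, never from a script. Its argument "rows" is a list of rows, each a list of 5 numbers: the shift along the tool's x, y, z in mm, then the turn about the tool's z in degrees, then the closure, from 0 (fully open) to 1 (shut). In form: [[dx, dy, dz, yaw, claw], ...]. A call has 1 to 20 rows; each row shifts and turns the commanded pose from where the row before left it, along the tool's axes as they then stand; what a row does not reach is not made up. A row lasts 1/10 s, in which the tool goes at most 50 mm and 8.59 degrees, less where a joint would pass 70% of its speed; a pose out of reach is approached as far as the arm can. A call with a gripper value outside its range is refused whole. The fingers move at their own pace and stop on an object; "force" is the grip in N (left out, the last holds). Time passes only in rows, so rows that do not move let the fingers close. It gives the time, the measured TCP pose, the force, the opening and the grip force at its end, in the units of the state.
- get_obs(): the state, without advancing time (a new reading comes with each control period).
- snapshot(name): name is "scene" or "top" or "wrist"; returns a dict with "img" (420x560x3 uint8, red, green, blue), "fx", "fy", "cx", "cy" (pixels), "k1" (the pictures are not rectified: a ray, as slopes to the right and down, at radius r is drawn at 1 + k1 r^2 times it, then the intrinsics apply), "rvec" (rotation vector, rad) and "tvec" (3), from world to camera coordinates, as OpenCV has them; the wrist camera has in their place "hand_eye" (4x4, takes a point from camera to tool coordinates, whose origin is the TCP and whose axes are the flange's). Camera axes: x right, y down, z forward; pixel columns grow to the right and rows downward; lengths in mm; the calibration is good to about 2 mm. A picture is of the moment at which its call begins: read the wrist's pose just before it. There is no depth.
- job_done(): hands the job in; it is judged then, once.
The state is a dict: "clock": time; "joint_pos": joint angles; "qd": joint speeds; "tau": joint torques, N m; "position": TCP position; "tool_rot": TCP orientation; "ft_force": force on the tool from outside, world axes, zero at the start; "moment": the same for the moment, N m; "gripper_width": finger opening in mm; "grasp_force": force on a finger pad.
Only numpy, scipy, OpenCV 4.12 (cv2) and the standard library are available. Lean on these libraries where they do the work, as an engineer would, in place of code of your own. Each camera call takes 0.05 s, during which the arm holds its last target. There are 200 camera calls.

### The job

Three ink tanks stand side by side, each with its own toggle switch in front of it. Switch on the stirrer of the tank that carries the stirrer motor on top: flip the lever in front of that tank all the way over, towards its tank, so that it stays there, and let go. Leave the other two switches as they are.

Things in the scene. Friction and masses are not known exactly. Their poses are not given: they have to be found in the camera images.
- stir_switch (a joint): Toggle lever (rad) of the tank with the stirrer motor. 0 = off, leans 34 deg from upright towards the robot; 0.6 = upright; 1.2 = on, leans 34 deg to the tank, at its stop. Starts off. Over-centre: springs to the nearer end, takes 4 to 8 N near the grip to start, past upright snaps over by itself. 68 mm long from its hinge: steel rod 10 mm thick, outer 34 mm a black grip 18 mm thick.
- stir_switch_hinge (a point): Centre of that lever's hinge, 52 mm above the table, 6 mm above the top of its grey switch box (85 x 64 mm). Axes of the ink unit: x level, towards its tank, away from the robot within 15 deg; y level, the hinge axis; z up. The lever swings in the x-z plane; its end is 38 mm to -x and 56 mm up when off, 38 mm to +x and 56 mm up when on.
- stir_unit: The fixed ink unit with the motor: black base 260 x 100 mm, origin at its centre on the table, axes as the hinge's. Switch hinge at x -85 mm. White tank 80 x 90 mm, centre x +85 mm, top 112 mm up; on it the motor, an upright dark cylinder 42 mm across, top at 183 mm. The two like units beside it, 165 mm or more apart, in any order, have only a low black cap on the tank.
- feed_switch_a (a joint): The same kind of lever (rad) in front of one of the two tanks with only a cap; off at the start (0, leaning towards the robot). To be left as it is.
- feed_switch_b (a joint): The same kind of lever (rad) in front of the other tank with only a cap; on at the start (1.2, leaning towards its tank). To be left as it is.

How it is judged:
By the outcome, as a careful person would: the job done as asked, in the order asked, and still so for the second after the job is handed in, with the robot touching nothing.
It also fails if it takes over 29 s, if anything falls off the work surface, if the arm or the gripper's body presses on something with over 40 N, if the wrist force passes 120 N, or if a joint passes its speed limit or range.

## Working session

There is one attempt and no reset: what is moved stays moved. The work goes in short steps, Python scripts to look and compute and a tool call to move; the robot and the scene stay as the last step left them, time stands still between calls to the robot, and variables do not carry over. Pictures are saved under pics/ and viewed, at most 10 in all, crops included, and the job is handed in when it is done.

Besides the shell and the picture viewer there is one more tool, called by a JSON object that holds its "fn" and its "kwargs", one argument or row to a line. step_arm: Moves the arm, as the interface text tells. Its arguments: {"type":"object","properties":{"rows":{"type":"array","items":{"type":"array","items":{"type":"number"}}},"force":{"type":"number"}},"required":["rows"]}

```bash
mkdir -p pics; python3 - <<'E'
from cell import *
import cv2,pickle
o=get_obs();print(o['position'],o['tool_rot'],o['gripper_width'])
d={n:snapshot(n) for n in("scene","top")}
pickle.dump(d,open('s.pkl','wb'))
for n in d: cv2.imwrite(f'pics/{n}.png',d[n]['img'][...,::-1]); print(n,{k:v for k,v in d[n].items() if k!='img'})
E
```

```text
[226.9476011  582.10513942 230.7108428 ] [-3.14048254e+00 -1.06439361e-04  2.76975545e+00] 85.25548740696968
scene {'fx': 394.9492796077237, 'fy': 394.9492796077237, 'cx': 283.53778046688774, 'cy': 204.37195108363483, 'k1': -0.07159051057882856, 'rvec': array([ 2.01712527,  1.27553821, -0.54512244]), 'tvec': array([-238.03924295, -295.64343079, 1100.09621197])}
top {'fx': 439.24948216013314, 'fy': 439.24948216013314, 'cx': 279.87543301879515, 'cy': 211.29008096905383, 'k1': 0.03595442903509618, 'rvec': array([ 2.178185  , -2.16795653,  0.11039291]), 'tvec': array([-24.75966667, 586.15055345, 796.59019198])}
```

View pics/scene.png

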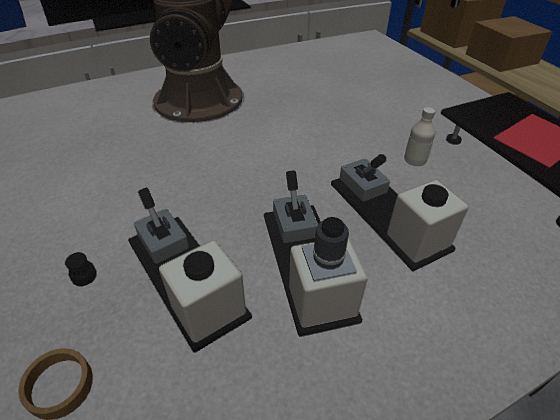

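View pics/top.png

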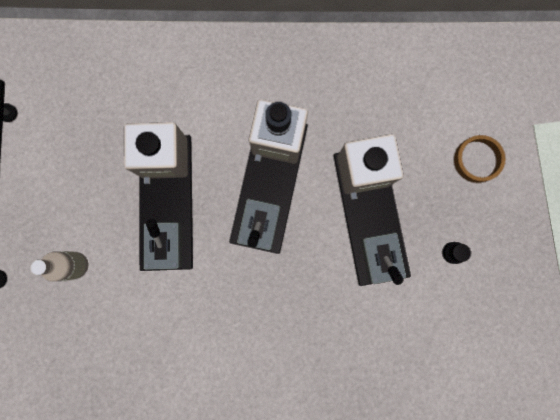

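The unit with the motor is the middle one: in the top view its motor is at about (279,112) and its lever grip at (254,240). I'll zoom in on both views to get precise points.

```bash
python3 - <<'E'
import pickle,cv2,numpy as np
d=pickle.load(open('s.pkl','rb'))
a=d['top']['img'][90:260,220:320,::-1]; b=d['scene']['img'][165:335,255:370,::-1]
f=lambda i:cv2.convertScaleAbs(cv2.resize(i,None,fx=3.5,fy=3.5,interpolation=cv2.INTER_CUBIC),alpha=1.6,beta=20)
cv2.imwrite('pics/crop.png',np.hstack([f(a),f(b)]))
E
```

```text
(no output)
```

View pics/crop.png

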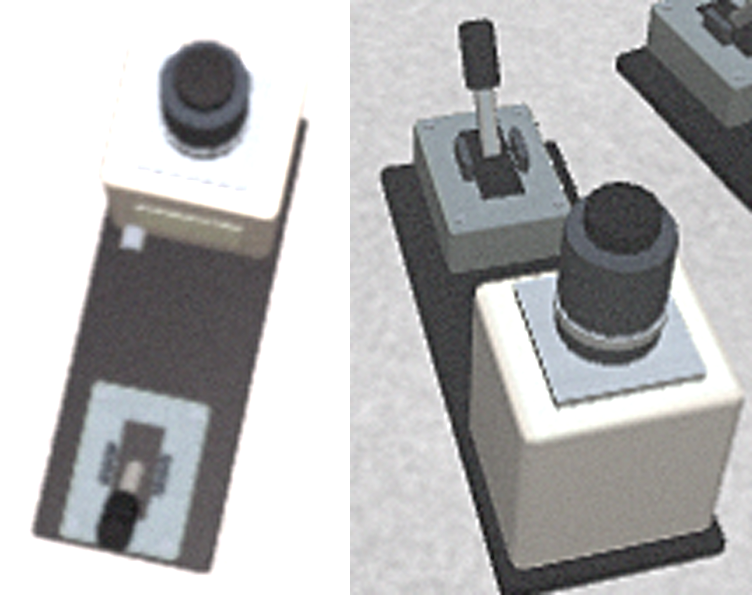

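```bash
cat > fit.py <<'E'
import pickle,cv2,numpy as np
from scipy.optimize import least_squares
d=pickle.load(open('s.pkl','rb'))
B=46
P={'top':[((34,534),(-130,50,0)),((210,573),(-130,-50,0)),((307,118),(130,-50,0)),((60,537),(-127.5,32,B)),((179,558),(-127.5,-32,B)),((210,403),(-42.5,-32,B)),((94,382),(-42.5,32,B)),((205,79),(85,0,183)),((114,533),(-123,0,108))],
'scene':[((385,172),(-130,-50,0)),((505,592),(130,-50,0)),((722,548),(130,50,0)),((415,127),(-127.5,-32,B)),((527,106),(-127.5,32,B)),((568,206),(-42.5,32,B)),((445,235),(-42.5,-32,B)),((628,210),(85,0,183)),((477,28),(-123,0,108))]}
off={'top':(0,220,90),'scene':(350,255,165)}
def proj(n,X):
    s=d[n];K=np.array([[s['fx'],0,s['cx']],[0,s['fy'],s['cy']],[0,0,1]])
    return cv2.projectPoints(np.float64(X),s['rvec'],s['tvec'],K,np.array([s['k1'],0,0,0]))[0][:,0]
def res(p):
    x,y,t,h=p;r=[]
    c,s=np.cos(t),np.sin(t)
    for n in P:
        L=np.array([q[1] for q in P[n]],float);L[L[:,2]==0,2]=h
        W=np.c_[x+c*L[:,0]-s*L[:,1],y+s*L[:,0]+c*L[:,1],L[:,2]]
        o=off[n];U=np.array([((q[0][0]-o[0])/3.5+o[1],q[0][1]/3.5+o[2]) for q in P[n]])
        r.append((proj(n,W)-U))
    return np.vstack(r).ravel()
f=least_squares(res,[620,0,0,8],loss='soft_l1')
print(f.x,np.degrees(f.x[2]));print(res(f.x).reshape(-1,2).round(1))
x,y,t,h=f.x
for l in(-85,-123,-47): print(l,x+l*np.cos(t),y+l*np.sin(t))
E
python3 fit.py
```

```text
[ 6.44863444e+02 -8.11390713e-01 -2.07005024e-01  7.58050329e+00] -11.86051420785675
[[-0.7 -0.1]
 [ 0.2 -0.2]
 [ 0.3 -0.2]
 [-0.5 -0.8]
 [-0.2  0.6]
 [ 0.7 -0.4]
 [-0.1 -1.7]
 [-0.3 -1.5]
 [-0.3  0.8]
 [-2.2 -0. ]
 [-0.5  1.7]
 [ 1.8 -0.3]
 [-1.5 -2.7]
 [-0.2 -1.9]
 [ 1.8  1.2]
 [ 0.8 -0.8]
 [-1.4 -0.6]
 [-1.1 -1.9]]
-85 561.6781213154546 16.6586414442165
-123 524.4893886430672 24.468773467537392
-47 598.866853987842 8.84850942089561
```

The fit is good to about 2 mm: hinge at (562,17), unit yaw -11.9°. I'll close the gripper, align tool -x with the unit's x axis, and move in front of the lever at a safe height.

{"fn": "step_arm", "kwargs": {
  "rows": [
    [0,0,0,-4.7,1],
    [0,0,0,-4.7,1],
    [-20,-27,0,0,1],
    [-20,-27,0,0,1],
    [-20,-27,0,0,1],
    [-20,-27,0,0,1],
    [-20,-27,0,0,1],
    [-20,-27,0,0,1],
    [-20,-27,0,0,1],
    [-20,-27,0,0,1],
    [-20,-27,0,0,1],
    [-20,-27,0,0,1],
    [-20,-27,0,0,1],
    [-20,-27,0,0,1],
    [-20,-27,0,0,1],
    [-20,-27,0,0,1],
    [-20,-27,0,0,1],
    [-20,-27,0,0,1],
    [-20,-27,0,0,1],
    [-20,-27,0,0,1]
  ]
}}

```text
clock: 2.1
position: [479.4, 31.1, 231.2]
tool_rot: [3.142, -0.0, 2.934]
ft_force: [0.4, -0.1, 0.0]
gripper_width: 0.1
grasp_force: 0.0
```

{"fn": "step_arm", "kwargs": {
  "rows": [
    [0,2,25,0,1],
    [0,1,25,0,1],
    [0,0,25,0,1],
    [0,0,25,0,1],
    [0,0,25,0,1],
    [0,0,20,0,1],
    [0,0,0,0,1]
  ]
}}

```text
clock: 2.8
position: [478.6, 35.5, 84.3]
tool_rot: [-3.141, -0.004, 2.934]
ft_force: [-0.1, 0.2, -0.1]
gripper_width: -0.3
grasp_force: 0.0
```

```bash
python3 - <<'E'
from cell import *
import cv2,numpy as np
o=get_obs();print(o['position'],o['ft_force'])
a=snapshot('scene')['img'][120:350,120:480,::-1];b=snapshot('top')['img'][80:310,100:440,::-1]
cv2.imwrite('pics/pre.png',cv2.convertScaleAbs(np.vstack([a,b[:,:340] if 0 else cv2.copyMakeBorder(b,0,0,0,20,0)]),alpha=1.5))
E
```

```text
[478.58690649  35.51333889  84.28208044] [-0.06376424  0.18760182 -0.12229735]
```

View pics/pre.png

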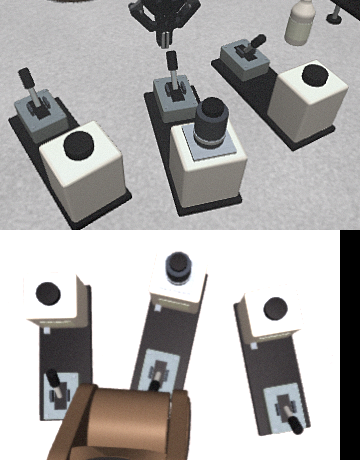

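The closed fingers are right behind the middle lever and lined up with it, and the other two levers haven't changed. Now I'll push.

{"fn": "step_arm", "kwargs": {
  "rows": [
    [-8,0,0,0,1],
    [-8,0,0,0,1],
    [-8,0,0,0,1],
    [-8,0,0,0,1],
    [-8,0,0,0,1],
    [-8,0,0,0,1],
    [-8,0,0,0,1],
    [-8,0,0,0,1],
    [-8,0,0,0,1],
    [-8,0,0,0,1],
    [-5,0,0,0,1],
    [0,0,0,0,1]
  ]
}}

```text
clock: 4.1
position: [563.5, 17.7, 86.2]
tool_rot: [3.141, 0.0, 2.934]
ft_force: [-0.5, 0.5, 0.7]
gripper_width: 0.3
grasp_force: 0.0
```

{"fn": "step_arm", "kwargs": {
  "rows": [
    [15,0,0,0,1],
    [20,0,0,0,1],
    [20,0,0,0,1],
    [20,0,0,0,1],
    [20,0,0,0,1],
    [0,0,-30,0,1],
    [0,0,-30,0,1],
    [0,0,-30,0,1],
    [0,0,-30,0,1],
    [0,0,-30,0,1],
    [0,0,0,0,1]
  ]
}}

```text
clock: 5.2
position: [470.9, 37.6, 239.6]
tool_rot: [3.141, 0.006, 2.934]
ft_force: [0.6, 0.1, 0.3]
gripper_width: -0.4
grasp_force: 0.0
```

```bash
python3 - <<'E'
from cell import *
import cv2,numpy as np
o=get_obs();print(o['position'],o['ft_force'])
a=snapshot('scene')['img'][120:350,120:480,::-1]
cv2.imwrite('pics/post.png',cv2.convertScaleAbs(cv2.resize(a,None,fx=2,fy=2),alpha=1.5))
E
```

```text
[470.89929687  37.55875278 239.62102202] [0.56550222 0.09352654 0.28271747]
```

View pics/post.png

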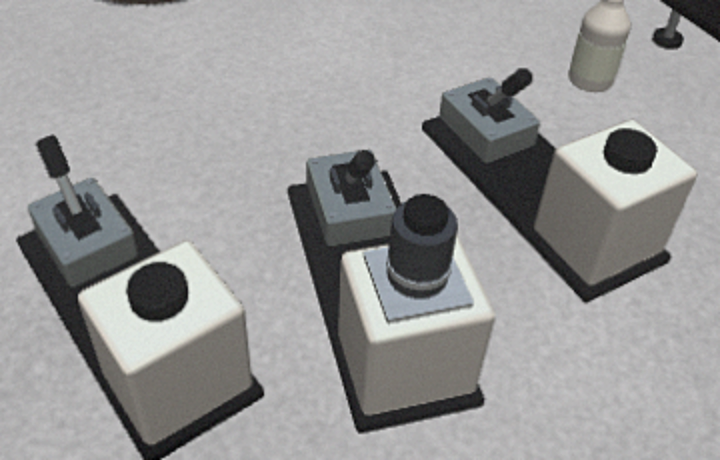

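The middle lever now leans towards its tank, with its grip at about (362,162) in the crop. The other two levers are as they were and the arm is clear, so I'm handing in.

```bash
python3 -c "
from cell import *
print(job_done())"
```

```text
the job is handed in; nothing more can be done
None
```

The stirrer switch on the middle tank, the one with the motor, is on: its lever was over towards the tank and staying there in the last picture. The other two switches were untouched, the arm was clear, and I handed the job in at about 5 s on the robot's clock; no verdict came back.

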